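Crank the lift flush and slide the bean tin into its clamp

ROBOT

A 6-joint arm with a two-finger parallel gripper is mounted at the origin on the work surface. World frame = base frame: x ahead of the robot, y to its left, z up, the work surface at z = 0. Lengths are in m, angles in rad, forces in N, time in s.
With the tool pointing down it reaches from about 0.35 to 0.775 m from the base axis. Payload 5.5 kg.
Tool frame: the origin (TCP) lies at the very end of the fingers, on their centre line; the grasp point (between the pads) lies env.hold_point_z behind it (env.hold_point_z is the distance from the TCP to the grasp point, in m); z points along the fingers, y is the line along which they close (so a half turn about z gives the same grasp; the last joint's range is limited). The gripper opens to 85 mm and grips with 20 to 120 N. Pads are 22 mm wide; open, the fingers measure 114 mm over their backs; the gripper's body (76 mm by 85 mm) begins 54 mm behind the grasp point. The pads swing forward as they close: fully open they stand 13 mm farther back than shut.
Start: joints at [1.069, 0.313, 0.046, 1.304, 0, 1.431], TCP at [0.204, 0.538, 0.231] pointing down, gripper open.
Joint ranges: [-2.76, 2.76], [-0.86, 1.69], [-1.03, 1.26], [-2.2, 2.34], [-1.47, 1.5], [-3.14, 3.14]. Speed limits (rad/s): [2.57, 2.57, 3.14, 3.14, 3.14, 3.14].

INTERFACE

Orientations are given as a unit quaternion [w, x, y, z].
In Python, from workcell import env gives the robot as it stands.
- The arm moves only by the tool carry_out, never from a script. Its argument "steps" is a list of rows, each a list of 3 entries, a list of its own where there are three numbers: the turn, a rotation vector about the tool's x, y, z in degrees, then the shift along the tool's x, y, z in cm, then the closure in counts, from 0 (fully open) to 255 (shut). A call has exactly 8 rows; each row is the pose to reach, as a shift and turn from the pose commanded when the call began, along the tool's axes at that moment; what a row does not reach only later rows make up. A row lasts 1/8 s, in which the tool goes at most 62.5 mm and 10.7 degrees, less where a joint would pass 70% of its speed; a pose out of reach is approached as far as the arm can. A call with a gripper value outside its range is refused whole. The fingers move at their own pace and stop on an object; "force" is the grip in N (left out, the last holds). Time passes only in rows, so rows that repeat a pose let the fingers close, or fill a call up. It gives the time, the measured TCP pose, the force, the opening and the grip force at its end, in the units of the state.
- env.get_state(): the state, without advancing time (a new reading comes with each control period).
- env.read_camera(name): name is "scene" or "top" or "wrist"; returns (picture, depth): 400x640x3 uint8, red, green, blue; 400x640 float32, m along the optical axis (not along the pixel's ray), 0 where there is no reading.
- env.get_calibration(name): a dict with "fx", "fy", "cx", "cy" (pixels), "origin" and "orientation" of the camera in the world. Camera axes: x right, y up, looking along -z (the intrinsics and any distortion apply to the point x, -y, -z); pixel columns grow to the right and rows downward; lengths in m; the calibration is good to about 2 mm. A picture is of the moment at which its call begins: read the wrist's pose just before it. get_calibration takes no time and is no camera call; for the wrist camera it gives the pose at the moment of the call.
- env.hand_in(): hands the job in; it is judged then, once.
The state is a dict: "clock": time; "joint_pos": joint angles; "qvel": joint speeds; "tau": joint torques, N m; "tcp_pos": TCP position; "orientation": TCP orientation; "wrist_force": force on the tool from outside, world axes, zero at the start; "ft_torque": the same for the moment, N m; "finger_gap": finger opening in m; "grip_force": force on a finger pad.
Only numpy, scipy, OpenCV 4.12 (cv2) and the standard library are available. Lean on these libraries where they do the work, as an engineer would, in place of code of your own. Each camera call takes 0.05 s, during which the arm holds its last target. There are 200 camera calls.

TASK

The bean tin stands on the little lift table, below the level of the grinder ledge. Crank the red-gripped handwheel until the lift table is flush with the ledge, then slide the tin across, without lifting or tipping it, all the way to the stop so that the sprung clamp snaps round it. Leave the lift table flush and do not disturb the jug, the syrup bottle or the tamper.

Things in the scene. Friction and masses are not known exactly. Their poses are not given: they have to be found in the camera images.
- lift: Fixed lift: grey base plate 150 x 340 x 14 mm with dark gear housings; origin on the counter under the middle of the lift table. Its +y points along the slide direction, towards the ledge; the handwheel is on its -y side. Its yaw varies.
- deck_top (a point): Middle of the top surface of the lift table, an aluminium plate 140 mm (x) by 130 mm (y), with yellow side lips 10 mm high along its two edges that run in y (lane 112 mm wide between them). It moves straight up and down, 85 mm above the counter at the start. Axes as lift.
- handwheel (a joint): Angle of the handwheel in rad, 0 at the start, range -0.5 to 6.2, grows when turned clockwise seen from above; the lift table rises 8 mm per rad (about 50 mm a turn). It stays where it is left; turning takes about 6 N at a grip.
- wheel_axis (a point): Point on the handwheel's upright axis, 190 mm to the -y side of the lift's origin, at the middle height of its grips (102 mm above the counter). The wheel lies flat: black rim of radius 55 mm, 12 mm thick, its centre 75 mm above the counter, three spokes, a hub of radius 18 mm.
- wheel_grip0 (a point): Middle of the first of three red upright cylindrical grips on the rim: 20 mm in diameter, standing from 78 to 122 mm above the counter, fixed to the rim at radius 55 mm, 120 degrees apart. Push it, hook it or pinch it from above. It turns with the wheel.
- wheel_grip1 (a point): Middle of the second red grip, 120 degrees counter-clockwise (from above) from the first.
- wheel_grip2 (a point): Middle of the third red grip, 240 degrees counter-clockwise from the first.
- ledge_seat (a point): Where the middle of the tin's underside belongs when home: on the steel ledge's top surface, marked by a black round mat (flush). Axes as lift: +y is the slide direction. A dark upright stop (face 47 mm beyond this point in +y, 110 mm wide, 40 mm high) ends the travel. The ledge top is 106 to 119 mm above the counter.
- ledge_entry (a point): Middle of the ledge's near edge on the lift side, on its top surface, 130 mm before ledge_seat. The ledge is a fixed plate 170 mm (x) by 200 mm (y), 5 mm gap from the lift table; two yellow guide bars 11 mm high funnel the tin to the middle (lane 128 mm wide at the entry, 102 mm from 70 mm before ledge_seat on).
- jaw_far (a joint): Opening angle in rad of the sprung clamp jaw on the ledge's +x side; 0 closed. Pivot 64 mm to the side of and 20 mm beyond ledge_seat; its arm ends in a free white roller (12 mm diameter, 14 to 34 mm above the ledge) 44 mm to the side and 30 mm before ledge_seat. The tin spreads the two jaws by about 0.17 rad as it is pushed in (8 to 14 N) and they close behind it.
- jaw_near (a joint): The same for the mirror-image jaw on the -x side.
- bean_tin: Squat red tin with a black lid, 92 mm in diameter, 65 mm high, about 0.5 kg, too wide for most grippers; bevelled foot (4 mm). Origin at the centre of its underside; z up.
- milk_jug: Bystander: blue milk jug, 80 mm in diameter, 100 mm high, with a handle. Origin under its centre.
- syrup: Bystander: amber syrup bottle, 64 mm in diameter, 170 mm high. Origin under its centre.
- tamper: Bystander: dark steel tamper, 58 mm in diameter, 85 mm high. Origin under its centre.
Things that resemble listed ones, but are neither listed nor needed, are in the scene too. What is meant by the bean_tin is not white or yellow, and is the smaller of those in its own colour.

How it is judged:
By the outcome, as a careful person would: the job done as asked, in the order asked, and still so for the second after the job is handed in, with the robot touching nothing.
It also fails if it takes over 72 s, if anything falls off the work surface, if the arm or the gripper's body presses on something with over 40 N, if the wrist force passes 120 N, or if a joint passes its speed limit or range.

## Working session

There is one attempt and no reset: what is moved stays moved. The work goes in short steps, Python scripts to look and compute and a tool call to move; the robot and the scene stay as the last step left them, time stands still between calls to the robot, and variables do not carry over. Pictures are saved under pics/ and viewed, at most 10 in all, crops included, and the job is handed in when it is done.

Besides the shell and the picture viewer there is one more tool, called after ">>>" as name([rows], argument=value, ...), one row to a line, values as JSON. carry_out: Moves the arm, as the interface text tells. Its arguments: {"type":"object","properties":{"steps":{"type":"array","items":{"type":"array"}},"force":{"type":"number"}},"required":["steps"]}

```bash
mkdir -p pics; ls; python3 - <<'E'
from workcell import env
import cv2
s=env.get_state();print(s, env.hold_point_z)
for n in("scene","top"):
    p,d=env.read_camera(n);cv2.imwrite(f"pics/{n}0.png",p[:,:,::-1]);print(env.get_calibration(n))
    import numpy as np; np.save(f"{n}0.npy",d)
E
```

```text
pics
{'clock': 0.0, 'joint_pos': array([1.06940382e+00, 3.14006810e-01, 4.49855893e-02, 1.30355636e+00,
       1.89123117e-05, 1.43118853e+00]), 'qvel': array([-0.00052537,  0.00125872, -0.00065761,  0.00111741,  0.00063434,
        0.0008687 ]), 'tau': array([-1.57173268e-03, -4.80640233e+01,  2.98524177e+01,  1.98527717e-02,
       -2.05604947e-04, -1.82309975e-06]), 'tcp_pos': array([0.20328877, 0.53734323, 0.23040789]), 'orientation': array([-2.89559026e-04,  1.79907374e-01,  9.83683152e-01, -8.42295773e-04]), 'wrist_force': array([ 0.49244502, -0.91392885,  0.57016481]), 'ft_torque': array([ 0.06039535, -0.01818751,  0.01213728]), 'grip_force': 0.0, 'finger_gap': 0.08546948140636267} 0.0187
{'fx': 377.10655513087033, 'fy': 377.10655513087033, 'cx': 311.891652653954, 'cy': 203.22037408807765, 'origin': array([ 1.11185164, -0.12909522,  1.01694229]), 'orientation': array([0.75580533, 0.20803353, 0.16109929, 0.59960601])}
{'fx': 406.4924630453337, 'fy': 406.4924630453337, 'cx': 321.49024256457534, 'cy': 194.5944236170901, 'origin': array([ 0.4770753 , -0.0098319 ,  1.38996314]), 'orientation': array([ 0.70796434,  0.03437871, -0.02708154, -0.7048909 ])}
```

View pics/scene0.png

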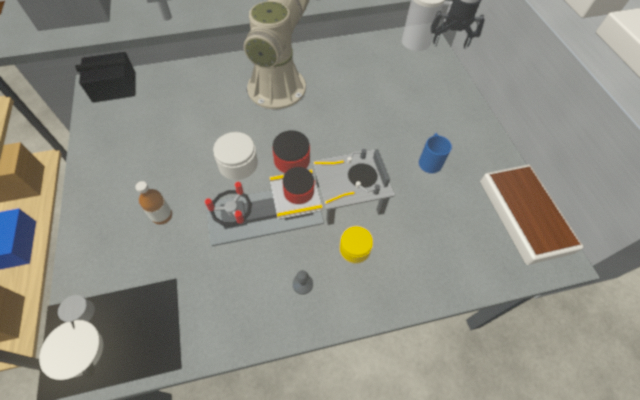

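View pics/top0.png

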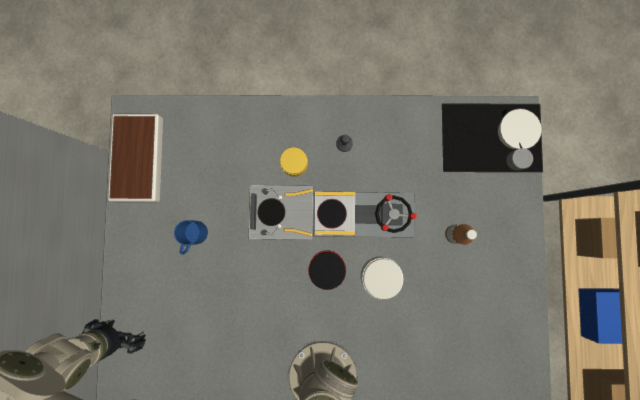

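Top view: wheel hub about (395,213), deck tin lid (332,213), black mat (271,212), stop at the left (253,212); jug (190,232), syrup (462,234), tamper (345,143). The larger red tin (327,270) and the white tin (383,278) are decoys. Enlarging the top view next.

```bash
cat > h.py <<'E'
import numpy as np
from scipy.spatial.transform import Rotation as R
def rot(q): return R.from_quat([q[1],q[2],q[3],q[0]])
def pt(c,u,v,d=None,z=None):
    r=np.array([(u-c["cx"])/c["fx"],-(v-c["cy"])/c["fy"],-1.])
    w=rot(c["orientation"]).apply(r); o=np.array(c["origin"])
    if z is not None: d=(z-o[2])/w[2]
    return o+d*w
def proj(c,p):
    q=rot(c["orientation"]).inv().apply(np.array(p)-c["origin"])
    return c["cx"]+c["fx"]*q[...,0]/-q[...,2], c["cy"]-c["fy"]*q[...,1]/-q[...,2]
E
python3 - <<'E'
import cv2
a=cv2.imread("pics/top0.png")[175:250,240:425]
cv2.imwrite("pics/topc.png",cv2.resize(a,None,fx=4.3,fy=4.3,interpolation=cv2.INTER_CUBIC))
E
```

```text
(no output)
```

View pics/topc.png

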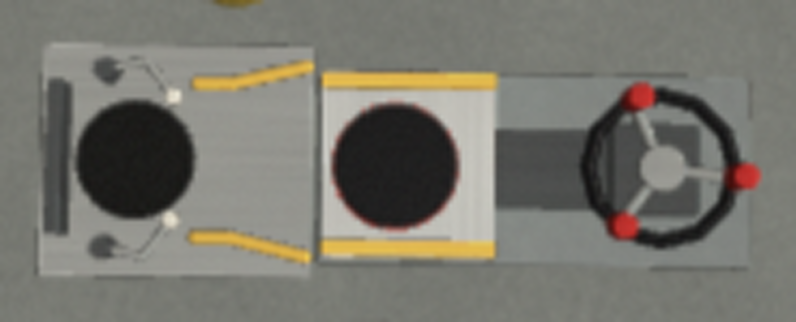

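In the crop: grips at (641,97), (747,177) and (624,227), hub (662,167), lid centre (396,166), mat (135,159), ledge near edge x≈313 and deck 322–497.

```bash
python3 - <<'E'
from workcell import env
from h import *
c=env.get_calibration("top"); D=np.load("top0.npy")
def f(x,y): return x/4.3+240-.4,y/4.3+175-.4
for n,x,y,z in [("g_a",641,97,.122),("g_b",747,177,.122),("g_c",624,227,.122),("hub",662,167,.081),("lid",396,166,.15),("mat",135,159,.112),("mark edge T",313,48,.112),("edge B",311,274,.112),("stop",72,157,.112),("deckTL",322,73,.095),("deckBL",322,258,.095),("deckTR",497,73,.095),("deckBR",496,258,.095)]:
    u,v=f(x,y); d=D[int(round(v)),int(round(u))]
    print(n,pt(c,u,v,z=z).round(4),"depth z",pt(c,u,v,d)[2].round(4))
for x in (200,220,240,260,280): 
  u,v=f(x,159); print(pt(c,u,v,D[int(v),int(u)]).round(4))
for n,u,v,z in [("jug",193,230,.1),("syrup",465,234,.17),("tamper",345,143,.08),("red",327,270,.09),("white",383,278,.09),("yel",294,160,.07)]:
  print(n,pt(c,u,v,z=z).round(3),"dz",pt(c,u,v,D[v,u]).round(3))
E
```

```text
g_a [ 0.5804 -0.2064  0.122 ] depth z 0.1254
g_b [ 0.5226 -0.2824  0.122 ] depth z 0.1217
g_c [ 0.4861 -0.1933  0.122 ] depth z 0.1244
hub [ 0.5313 -0.2279  0.081 ] depth z 0.0852
lid [ 0.5283 -0.0281  0.15  ] depth z 0.1543
mat [0.5342 0.1624 0.112 ] depth z 0.1144
mark edge T [0.6164 0.0326 0.112 ] depth z 0.1138
edge B [0.4511 0.0329 0.112 ] depth z 0.1072
stop [0.5354 0.2086 0.112 ] depth z 0.1152
deckTL [0.5995 0.0263 0.095 ] depth z 0.0129
deckBL [0.4625 0.0254 0.095 ] depth z 0.0141
deckTR [ 0.6    -0.1039  0.095 ] depth z 0.0134
deckBR [ 0.4631 -0.1028  0.095 ] depth z 0.0154
[0.5341 0.1142 0.1172]
[0.5344 0.1001 0.1119]
[0.5343 0.0852 0.1158]
[0.5345 0.0707 0.1133]
[0.5343 0.0558 0.1184]
jug [0.475 0.411 0.1  ] dz [0.475 0.44  0.01 ]
syrup [ 0.467 -0.425  0.17 ] dz [ 0.467 -0.43   0.155]
tamper [ 0.761 -0.072  0.08 ] dz [ 0.762 -0.072  0.073]
red [ 0.351 -0.015  0.09 ] dz [ 0.351 -0.015  0.086]
white [ 0.327 -0.191  0.09 ] dz [ 0.328 -0.191  0.093]
yel [0.706 0.095 0.07 ] dz [0.707 0.095 0.064]
```

```bash
cat >> h.py <<'E'
import json
def Rd(psi):  # tool x at angle psi (deg), z down
    a=np.radians(psi); x=np.array([np.cos(a),np.sin(a),0]); z=np.array([0,0,-1.])
    return R.from_matrix(np.c_[x,np.cross(z,x),z])
def rows(p0,psi0,targets,cl):
    "targets: list of 8 (x,y,z,psi)"
    r0=Rd(psi0); out=[]
    for i,t in enumerate(targets):
        s=(r0.inv().apply(np.array(t[:3])-p0)*100).round(2)
        out.append([[0,0,round(psi0-t[3],1)],s.tolist(),cl[i] if hasattr(cl,'__len__') else cl])
    print(json.dumps(out))
def lin(a,b,n): return [tuple(np.array(a)+(np.array(b)-a)*(i+1)/n) for i in range(n)]
def deckledge(c,D,A,yaw=-0.011):
    "median heights over deck and ledge patches, A=axis xy"
    import cv2
    u=np.array([-np.sin(yaw),np.cos(yaw)]);v=np.array([np.cos(yaw),np.sin(yaw)]); o=[]
    for (y0,y1,z) in ((135,160,.085),(135,160,.112),(262,305,.112)):
        h=[]
        for y in range(y0,y1,3):
            for x in range(-42,43,3):
                P=np.r_[np.array(A)+u*y/1000+v*x/1000,z]; a,b=proj(c,P); a,b=int(round(a)),int(round(b))
                if D[b,a]>0: h.append(pt(c,a,b,D[b,a])[2])
        o.append((np.median(h).round(4),np.mean(h).round(4),np.std(h).round(4),len(h)))
    return o
E
python3 - <<'E'
from workcell import env
from h import *
A=(.5297,-.2274)
for n in("top","scene"):
    for k in range(2):
        D=env.read_camera(n)[1]; print(n,deckledge(env.get_calibration(n),D,A))
g=(.5226,-.2824)
t=lin((.204,.538,.231,159.3),(.45,.25,.23,200),7)+lin((.45,.25,.23,200),(*g,.19,262.6),9)
rows(np.array([.204,.538,.231]),159.3,t[:8],0)
p=t[7];rows(np.array(p[:3]),p[3],t[8:],0);print(p)
E
```

```text
top [(np.float64(0.0862), np.float64(0.0943), np.float64(0.0216), 260), (np.float64(0.0861), np.float64(0.0942), np.float64(0.0215), 260), (np.float64(0.1147), np.float64(0.1148), np.float64(0.0025), 435)]
top [(np.float64(0.0859), np.float64(0.0939), np.float64(0.0216), 261), (np.float64(0.0862), np.float64(0.0941), np.float64(0.0214), 261), (np.float64(0.1149), np.float64(0.1148), np.float64(0.0027), 432)]
scene [(np.float64(0.0848), np.float64(0.0897), np.float64(0.0141), 259), (np.float64(0.0853), np.float64(0.0929), np.float64(0.018), 259), (np.float64(0.1136), np.float64(0.1137), np.float64(0.0017), 435)]
scene [(np.float64(0.0852), np.float64(0.0898), np.float64(0.0142), 258), (np.float64(0.0857), np.float64(0.0931), np.float64(0.0179), 259), (np.float64(0.1139), np.float64(0.1139), np.float64(0.0017), 434)]
[[[0, 0, -5.8], [-4.74, -2.61, 0.01], 0], [[0, 0, -11.6], [-9.48, -5.21, 0.03], 0], [[0, 0, -17.4], [-14.23, -7.82, 0.04], 0], [[0, 0, -23.3], [-18.97, -10.43, 0.06], 0], [[0, 0, -29.1], [-23.71, -13.03, 0.07], 0], [[0, 0, -34.9], [-28.45, -15.64, 0.09], 0], [[0, 0, -40.7], [-33.19, -18.25, 0.1], 0], [[0, 0, -47.7], [-36.04, -23.49, 0.54], 0]]
[[[0, 0, -7.0], [1.96, -5.64, 0.44], 0], [[0, 0, -13.9], [3.92, -11.28, 0.89], 0], [[0, 0, -20.9], [5.89, -16.92, 1.33], 0], [[0, 0, -27.8], [7.85, -22.55, 1.78], 0], [[0, 0, -34.8], [9.81, -28.19, 2.22], 0], [[0, 0, -41.7], [11.77, -33.83, 2.67], 0], [[0, 0, -48.7], [13.74, -39.47, 3.11], 0], [[0, 0, -55.6], [15.7, -45.11, 3.56], 0]]
(np.float64(0.4580666666666667), np.float64(0.19084444444444446), np.float64(0.22555555555555556), np.float64(206.95555555555555))
```

>>> carry_out([
  [[0, 0, -5.8], [-4.7, -2.6, 0], 0],
  [[0, 0, -11.6], [-9.5, -5.2, 0], 0],
  [[0, 0, -17.4], [-14.2, -7.8, 0], 0],
  [[0, 0, -23.3], [-19, -10.4, 0], 0],
  [[0, 0, -29.1], [-23.7, -13, 0], 0],
  [[0, 0, -34.9], [-28.5, -15.6, 0], 0],
  [[0, 0, -40.7], [-33.2, -18.2, 0], 0],
  [[0, 0, -47.7], [-36, -23.5, 0.5], 0],
])

```text
clock: 1.3
tcp_pos: [0.4596, 0.1894, 0.2264]
orientation: [0.001, -0.235, 0.972, -0.0]
wrist_force: [0.3, -0.4, 0.0]
finger_gap: 0.0853
grip_force: 0.0
```

>>> carry_out([
  [[0, 0, -7.0], [2, -5.6, 0.4], 0],
  [[0, 0, -13.9], [3.9, -11.3, 0.9], 0],
  [[0, 0, -20.9], [5.9, -16.9, 1.3], 0],
  [[0, 0, -27.8], [7.9, -22.6, 1.8], 0],
  [[0, 0, -34.8], [9.8, -28.2, 2.2], 0],
  [[0, 0, -41.7], [11.8, -33.8, 2.7], 0],
  [[0, 0, -48.7], [13.7, -39.5, 3.1], 0],
  [[0, 0, -55.6], [15.7, -45.1, 3.6], 0],
])

```text
clock: 2.3
tcp_pos: [0.5218, -0.2847, 0.1903]
orientation: [0.0, -0.661, 0.75, -0.0]
wrist_force: [1.3, 0.8, 0.0]
finger_gap: 0.0855
grip_force: 0.0
```

>>> carry_out([
  [[0, 0, 0], [0, 0, 0], 0],
  [[0, 0, 0], [0, 0, 0], 0],
  [[0, 0, 0], [0, 0, 0], 0],
  [[0, 0, 0], [0, 0, 0], 0],
  [[0, 0, 0], [0, 0, 0], 0],
  [[0, 0, 0], [0, 0, 0], 0],
  [[0, 0, 0], [0, 0, 0], 0],
  [[0, 0, 0], [0, 0, 0], 0],
])

```text
clock: 3.3
tcp_pos: [0.5217, -0.2826, 0.1903]
orientation: [0.0, -0.66, 0.751, -0.0]
wrist_force: [0.4, 0.3, -0.8]
finger_gap: 0.0855
grip_force: 0.0
```

```bash
python3 - <<'E'
from workcell import env
from h import *
import cv2
s=env.get_state();print(s['clock'],s['tcp_pos'],s['joint_pos'])
m=rot(s['orientation']).as_matrix();print(np.degrees(np.arctan2(m[1,0],m[0,0]))%360, m[:,2], s['wrist_force'])
p,d=env.read_camera("wrist");cv2.imwrite("pics/w1.png",p[:,:,::-1]);print(env.get_calibration("wrist"))
p,d=env.read_camera("top");cv2.imwrite("pics/t1.png",p[:,:,::-1])
E
```

```text
3.3 [ 0.52169594 -0.28256488  0.19027999] [-6.31688554e-01  3.62506124e-01  1.53889940e-02  1.22363049e+00
  8.99968503e-05 -2.07278314e+00]
262.5686378588524 [ 9.24517345e-05  4.38685848e-05 -9.99999995e-01] [ 0.43341524  0.30342906 -0.80117295]
{'fx': 314.1017304029378, 'fy': 314.1017304029378, 'cx': 324.5955900192491, 'cy': 199.4359687217505, 'origin': array([ 0.51130341, -0.36141905,  0.3332883 ]), 'orientation': array([ 0.06407656, -0.01045751, -0.15886053,  0.98516403])}
```

View pics/w1.png

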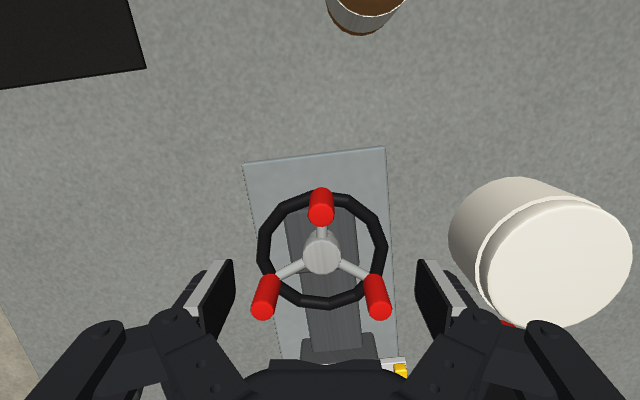

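Wrist view: the far grip (g_b) spans (321,190) to (321,222), the hub is at (321,258) and the other two grips are at (265,297) and (377,297). The fingers straddle the wheel symmetrically.

```bash
python3 - <<'E'
from workcell import env
from h import *
c=env.get_calibration("wrist")
A=np.array([.5297,-.2274])
for a in(22.5,262.5,142.5):
  for z in(.122,.1,.081):
    P=np.r_[A+.055*np.array([np.cos(np.radians(a)),np.sin(np.radians(a))]),z];print(a,z,np.round(proj(c,P),1))
print(proj(c,np.r_[A,.085]))
base=np.array([.5226,-.2824,.19])
t=[(.5226,-.2824,z,262.6) for z in (.16,.13,.105,.09,.09,.09,.09,.09)]
rows(base,262.6,t,[100,100,100,100,160,255,255,255])
# arc
t=[]
th0=262.6; n=24; tot=190
b=lambda th:(A[0]+.0555*np.cos(np.radians(th)),A[1]+.0555*np.sin(np.radians(th)),.09,th)
ths=[th0-tot*(i+1)/n for i in range(n)]
p=(.5226,-.2824,.09,262.6)
for k in range(3):
    tt=[b(x) for x in ths[8*k:8*k+8]]; rows(np.array(p[:3]),p[3],tt,255); p=tt[-1]
print(p)
E
```

```text
22.5 0.122 [264.1 309.3]
22.5 0.1 [268.7 292.9]
22.5 0.081 [272.2 280.7]
262.5 0.122 [323.5 213.1]
262.5 0.1 [323.6 203.1]
262.5 0.081 [323.7 195.8]
142.5 0.122 [383.  309.4]
142.5 0.1 [378.5 293.1]
142.5 0.081 [375.2 280.8]
(np.float64(323.67011114314545), np.float64(256.3229616761323))
[[[0, 0, 0.0], [0.0, 0.0, 3.0], 100], [[0, 0, 0.0], [0.0, 0.0, 6.0], 100], [[0, 0, 0.0], [0.0, 0.0, 8.5], 100], [[0, 0, 0.0], [0.0, 0.0, 10.0], 100], [[0, 0, 0.0], [0.0, 0.0, 10.0], 160], [[0, 0, 0.0], [0.0, 0.0, 10.0], 255], [[0, 0, 0.0], [0.0, 0.0, 10.0], 255], [[0, 0, 0.0], [0.0, 0.0, 10.0], 255]]
[[[0, 0, 7.9], [-0.05, 0.77, 0.0], 255], [[0, 0, 15.8], [-0.21, 1.52, 0.0], 255], [[0, 0, 23.8], [-0.47, 2.24, 0.0], 255], [[0, 0, 31.7], [-0.82, 2.92, 0.0], 255], [[0, 0, 39.6], [-1.27, 3.54, 0.0], 255], [[0, 0, 47.5], [-1.8, 4.1, 0.0], 255], [[0, 0, 55.4], [-2.4, 4.57, 0.0], 255], [[0, 0, 63.3], [-3.05, 4.96, 0.0], 255]]
[[[0, 0, 7.9], [-0.05, 0.76, 0.0], 255], [[0, 0, 15.8], [-0.21, 1.51, 0.0], 255], [[0, 0, 23.7], [-0.47, 2.24, 0.0], 255], [[0, 0, 31.7], [-0.83, 2.91, 0.0], 255], [[0, 0, 39.6], [-1.27, 3.54, 0.0], 255], [[0, 0, 47.5], [-1.8, 4.09, 0.0], 255], [[0, 0, 55.4], [-2.4, 4.57, 0.0], 255], [[0, 0, 63.3], [-3.06, 4.96, 0.0], 255]]
[[[0, 0, 7.9], [-0.05, 0.76, 0.0], 255], [[0, 0, 15.8], [-0.21, 1.51, 0.0], 255], [[0, 0, 23.7], [-0.47, 2.24, 0.0], 255], [[0, 0, 31.7], [-0.83, 2.91, 0.0], 255], [[0, 0, 39.6], [-1.27, 3.54, 0.0], 255], [[0, 0, 47.5], [-1.8, 4.09, 0.0], 255], [[0, 0, 55.4], [-2.4, 4.57, 0.0], 255], [[0, 0, 63.3], [-3.06, 4.96, 0.0], 255]]
(np.float64(0.5462967639702128), np.float64(-0.1744396617673466), 0.09, 72.60000000000002)
```

>>> carry_out([
  [[0, 0, 0], [0, 0, 3], 100],
  [[0, 0, 0], [0, 0, 6], 100],
  [[0, 0, 0], [0, 0, 8.5], 100],
  [[0, 0, 0], [0, 0, 10], 100],
  [[0, 0, 0], [0, 0, 10], 255],
  [[0, 0, 0], [0, 0, 10], 255],
  [[0, 0, 0], [0, 0, 10], 255],
  [[0, 0, 0], [0, 0, 10], 255],
], force=30)

```text
clock: 4.4
tcp_pos: [0.5229, -0.2831, 0.0912]
orientation: [0.001, -0.66, 0.751, -0.001]
wrist_force: [5.1, 0.0, -1.4]
finger_gap: 0.0188
grip_force: 29.9
```

>>> carry_out([
  [[0, 0, 7.9], [-0.05, 0.77, 0.0], 255],
  [[0, 0, 15.8], [-0.21, 1.52, 0.0], 255],
  [[0, 0, 23.8], [-0.47, 2.24, 0.0], 255],
  [[0, 0, 31.7], [-0.82, 2.92, 0.0], 255],
  [[0, 0, 39.6], [-1.27, 3.54, 0.0], 255],
  [[0, 0, 47.5], [-1.8, 4.1, 0.0], 255],
  [[0, 0, 55.4], [-2.4, 4.57, 0.0], 255],
  [[0, 0, 63.3], [-3.05, 4.96, 0.0], 255],
])

```text
clock: 5.4
tcp_pos: [0.4782, -0.2452, 0.0912]
orientation: [0.002, -0.166, 0.986, 0.0]
wrist_force: [8.2, 3.6, -2.0]
finger_gap: 0.0189
grip_force: 29.8
```

>>> carry_out([
  [[0, 0, 7.9], [-0.05, 0.76, 0.0], 255],
  [[0, 0, 15.8], [-0.21, 1.51, 0.0], 255],
  [[0, 0, 23.7], [-0.47, 2.24, 0.0], 255],
  [[0, 0, 31.7], [-0.83, 2.91, 0.0], 255],
  [[0, 0, 39.6], [-1.27, 3.54, 0.0], 255],
  [[0, 0, 47.5], [-1.8, 4.09, 0.0], 255],
  [[0, 0, 55.4], [-2.4, 4.57, 0.0], 255],
  [[0, 0, 63.3], [-3.06, 4.96, 0.0], 255],
])

```text
clock: 6.4
tcp_pos: [0.4892, -0.189, 0.0912]
orientation: [0.0, 0.377, 0.926, -0.0]
wrist_force: [1.2, -0.6, 0.4]
finger_gap: 0.0187
grip_force: 30.1
```

>>> carry_out([
  [[0, 0, 7.9], [-0.05, 0.76, 0.0], 255],
  [[0, 0, 15.8], [-0.21, 1.51, 0.0], 255],
  [[0, 0, 23.7], [-0.47, 2.24, 0.0], 255],
  [[0, 0, 31.7], [-0.83, 2.91, 0.0], 255],
  [[0, 0, 39.6], [-1.27, 3.54, 0.0], 255],
  [[0, 0, 47.5], [-1.8, 4.09, 0.0], 255],
  [[0, 0, 55.4], [-2.4, 4.57, 0.0], 255],
  [[0, 0, 63.3], [-3.06, 4.96, 0.0], 255],
])

```text
clock: 7.4
tcp_pos: [0.5455, -0.1719, 0.0912]
orientation: [-0.002, 0.806, 0.592, 0.002]
wrist_force: [0.9, 9.4, 4.1]
finger_gap: 0.019
grip_force: 30.4
```

```bash
python3 - <<'E'
from workcell import env
from h import *
import cv2
A=(.5297,-.2274)
s=env.get_state();print(s['tcp_pos'],s['wrist_force'],s['joint_pos'][5])
for n in("top","scene"):
    for k in range(3):
        p,D=env.read_camera(n); print(n,[x[0] for x in deckledge(env.get_calibration(n),D,A)])
    cv2.imwrite(f"pics/{n}2.png",p[:,:,::-1]); np.save(f"{n}2.npy",D)
a=cv2.imread("pics/scene2.png")[130:260,190:410];cv2.imwrite("pics/s2c.png",cv2.resize(a,None,fx=3.6,fy=3.6,interpolation=cv2.INTER_CUBIC))
E
```

```text
[ 0.54554434 -0.17186465  0.09121896] [0.90361811 9.44151923 4.06259349] 1.4272845292543646
top [np.float64(0.1125), np.float64(0.1125), np.float64(0.1149)]
top [np.float64(0.1124), np.float64(0.1125), np.float64(0.1147)]
top [np.float64(0.113), np.float64(0.113), np.float64(0.1148)]
scene [np.float64(0.1113), np.float64(0.1112), np.float64(0.114)]
scene [np.float64(0.1113), np.float64(0.1111), np.float64(0.1138)]
scene [np.float64(0.111), np.float64(0.1109), np.float64(0.1138)]
```

View pics/s2c.png

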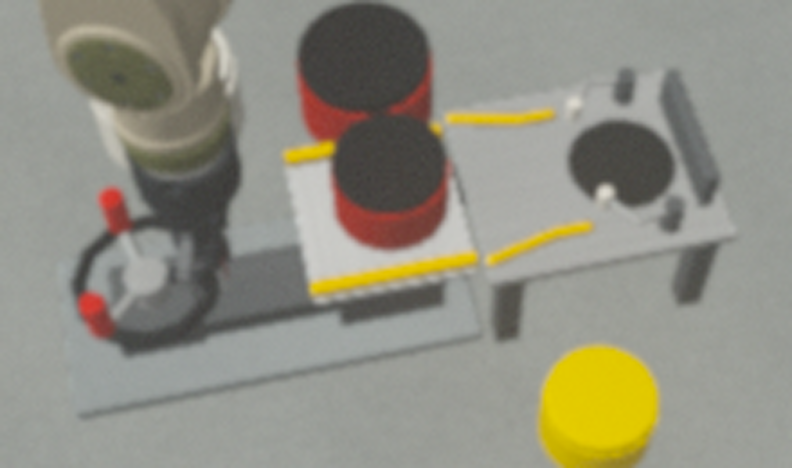

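The scene crop shows the deck raised almost to ledge level, still slightly below. The tin is on the deck at about (390,170) in the crop and the gripper is holding the wheel grip. Next I measure the residual height more carefully.

```bash
cat > m.py <<'E'
from workcell import env
from h import *
A=np.array((.5297,-.2274)); yaw=-.011
u=np.array([-np.sin(yaw),np.cos(yaw)]);v=np.array([np.cos(yaw),np.sin(yaw)])
def meas(K=6,names=("top","scene")):
  for n in names:
    c=env.get_calibration(n); d=[]
    DL=np.array([[x,y] for y in range(128,146,3) for x in range(-46,47,3)]+[[x,y] for y in range(238,250,3) for x in (-48,-45,-42,42,45,48)])
    LL=np.array([[x,y] for y in range(262,325,3) for x in range(-36,37,3)])
    for k in range(K):
        D=env.read_camera(n)[1]; o=[]
        for G in (DL,LL):
            P=np.c_[A+np.outer(G[:,1],u)/1000+np.outer(G[:,0],v)/1000,np.full(len(G),.112)]
            a,b=proj(c,P); Q=np.array([pt(c,int(round(i)),int(round(j)),D[int(round(j)),int(round(i))]) for i,j in zip(a,b)])
            Q=Q[abs(Q[:,2]-.113)<.009]; o.append(Q)
        sl=np.polyfit(o[1][:,1],o[1][:,2],1)[0]
        d.append([o[0][:,2].mean(),o[1][:,2].mean(),sl])
    m=np.mean(d,0); print(n,"deck %.4f ledge %.4f slope %.4f diff mm %.2f sd %.2f"%(m[0],m[1],m[2],1e3*(m[1]-m[0]),1e3*np.std(np.array(d)[:,1]-np.array(d)[:,0])),len(o[0]),len(o[1]))
E
python3 -c "
from m import *
meas()
s=env.get_state();print(s['clock'],s['tcp_pos'],s['wrist_force'])"
```

```text
top deck 0.1121 ledge 0.1150 slope 0.0016 diff mm 2.92 sd 0.19 209 522
scene deck 0.1107 ledge 0.1138 slope -0.0015 diff mm 3.12 sd 0.11 198 522
8.3 [ 0.5463932  -0.17208273  0.09117732] [4.86526478 8.53238448 1.65015055]
```

```bash
python3 - <<'E'
from h import *
A=np.array([.5297,-.2264])
b=lambda th:(A[0]+.0555*np.cos(np.radians(th)),A[1]+.0555*np.sin(np.radians(th)),.09,th)
rows(np.array((.5463,-.1744,.09)),72.6,[b(72.6-21.5*min(1,(i+1)/5)) for i in range(8)],255)
print(b(72.6-21.5))
E
```

```text
[[[0, 0, 4.3], [0.08, 0.39, 0.0], 255], [[0, 0, 8.6], [0.03, 0.8, 0.0], 255], [[0, 0, 12.9], [-0.05, 1.21, 0.0], 255], [[0, 0, 17.2], [-0.16, 1.61, 0.0], 255], [[0, 0, 21.5], [-0.29, 2.01, 0.0], 255], [[0, 0, 21.5], [-0.29, 2.01, 0.0], 255], [[0, 0, 21.5], [-0.29, 2.01, 0.0], 255], [[0, 0, 21.5], [-0.29, 2.01, 0.0], 255]]
(np.float64(0.5645519496995383), np.float64(-0.18320750525680582), 0.09, 51.099999999999994)
```

>>> carry_out([
  [[0, 0, 4.3], [0.08, 0.39, 0.0], 255],
  [[0, 0, 8.6], [0.03, 0.8, 0.0], 255],
  [[0, 0, 12.9], [-0.05, 1.21, 0.0], 255],
  [[0, 0, 17.2], [-0.16, 1.61, 0.0], 255],
  [[0, 0, 21.5], [-0.29, 2.01, 0.0], 255],
  [[0, 0, 21.5], [-0.29, 2.01, 0.0], 255],
  [[0, 0, 21.5], [-0.29, 2.01, 0.0], 255],
  [[0, 0, 21.5], [-0.29, 2.01, 0.0], 255],
])

```text
clock: 9.3
tcp_pos: [0.5653, -0.181, 0.0912]
orientation: [-0.001, 0.901, 0.433, 0.002]
wrist_force: [5.4, 7.9, 0.1]
finger_gap: 0.0191
grip_force: 30.1
```

```bash
python3 -c "
from m import *
meas()
s=env.get_state();print(s['clock'],s['tcp_pos'],s['wrist_force'],s['joint_pos'][5]);d=s['tcp_pos'][:2]-A-[0,.001];print(np.degrees(np.arctan2(d[1],d[0])))"
```

```text
top deck 0.1148 ledge 0.1149 slope 0.0010 diff mm 0.11 sd 0.19 209 524
scene deck 0.1139 ledge 0.1138 slope -0.0019 diff mm -0.02 sd 0.08 198 520
9.9 [ 0.56527223 -0.18105276  0.09122676] [5.72096651 7.80298971 0.50298719] 1.7985571076265159
51.88790621422975
```

```bash
python3 - <<'E'
from h import *
p0=(.5646,-.1832,.09,51.1)
t=[p0]*3+lin(p0,(*p0[:2],.20,51.1),3)
e=(.531,-.112,.19,89.4)
t2=lin(t[-1],e,6)
t+=t2[:2]
rows(np.array(p0[:3]),51.1,t,[100]*8)
p=t[-1]; f=(.531,-.112,.122,89.4)
rows(np.array(p[:3]),p[3],t2[2:]+[f]*0+lin(e,f,3)+[f],147)
print(p)
E
```

```text
[[[0, 0, 0.0], [0.0, 0.0, 0.0], 100], [[0, 0, 0.0], [0.0, 0.0, 0.0], 100], [[0, 0, 0.0], [0.0, 0.0, 0.0], 100], [[0, 0, 0.0], [0.0, 0.0, -3.67], 100], [[0, 0, 0.0], [0.0, 0.0, -7.33], 100], [[0, 0, 0.0], [0.0, 0.0, -11.0], 100], [[0, 0, -6.4], [0.57, -1.18, -10.83], 100], [[0, 0, -12.8], [1.14, -2.36, -10.67], 100]]
[[[0, 0, -6.4], [0.82, -1.03, 0.17], 147], [[0, 0, -12.8], [1.64, -2.05, 0.33], 147], [[0, 0, -19.2], [2.46, -3.08, 0.5], 147], [[0, 0, -25.5], [3.27, -4.1, 0.67], 147], [[0, 0, -25.5], [3.27, -4.1, 2.93], 147], [[0, 0, -25.5], [3.27, -4.1, 5.2], 147], [[0, 0, -25.5], [3.27, -4.1, 7.47], 147], [[0, 0, -25.5], [3.27, -4.1, 7.47], 147]]
(np.float64(0.5534), np.float64(-0.15946666666666667), np.float64(0.19666666666666668), np.float64(63.86666666666667))
```

>>> carry_out([
  [[0, 0, 0.0], [0.0, 0.0, 0.0], 100],
  [[0, 0, 0.0], [0.0, 0.0, 0.0], 100],
  [[0, 0, 0.0], [0.0, 0.0, 0.0], 100],
  [[0, 0, 0.0], [0.0, 0.0, -3.7], 100],
  [[0, 0, 0.0], [0.0, 0.0, -7.3], 100],
  [[0, 0, 0.0], [0.0, 0.0, -11.0], 100],
  [[0, 0, -6.4], [0.57, -1.18, -10.8], 100],
  [[0, 0, -12.8], [1.14, -2.36, -10.7], 100],
])

```text
clock: 10.9
tcp_pos: [0.5525, -0.16, 0.198]
orientation: [0.001, 0.847, 0.531, 0.0]
wrist_force: [0.0, 0.3, -0.7]
finger_gap: 0.0522
grip_force: 0.0
```

>>> carry_out([
  [[0, 0, -6.4], [0.8, -1.0, 0.2], 147],
  [[0, 0, -12.8], [1.6, -2.1, 0.3], 147],
  [[0, 0, -19.2], [2.5, -3.1, 0.5], 147],
  [[0, 0, -25.5], [3.3, -4.1, 0.7], 147],
  [[0, 0, -25.5], [3.3, -4.1, 0.7], 147],
  [[0, 0, -25.5], [3.3, -4.1, 0.7], 147],
  [[0, 0, -25.5], [3.3, -4.1, 0.7], 147],
  [[0, 0, -25.5], [3.3, -4.1, 0.7], 147],
])

```text
clock: 11.9
tcp_pos: [0.5303, -0.1124, 0.1903]
orientation: [0.0, 0.711, 0.703, 0.0]
wrist_force: [0.3, -1.0, 0.7]
finger_gap: 0.0363
grip_force: 0.0
```

```bash
python3 -c "
from m import *
import cv2
meas(3)
s=env.get_state();print(s['clock'],s['tcp_pos'],s['wrist_force'],s['finger_gap'])
p,d=env.read_camera('wrist');cv2.imwrite('pics/w3.png',p[:,:,::-1])
c=env.get_calibration('wrist')
for n,P in dict(tin=(.5283,-.0281,.1785),seat=(.534,.163,.1135),entry=(.5325,.033,.1135)).items(): print(n,proj(c,P))
"
```

```text
top deck 0.1150 ledge 0.1148 slope 0.0035 diff mm -0.26 sd 0.41 58 520
scene deck 0.1137 ledge 0.1139 slope 0.0013 diff mm 0.12 sd 0.09 193 522
12.2 [ 0.53018383 -0.11207785  0.19025131] [-0.79540281  0.15303991 -0.18709347] 0.0361015826660883
tin (np.float64(318.70821648256873), np.float64(90.24368498341018))
seat (np.float64(326.93571158568835), np.float64(-334.94441581554423))
entry (np.float64(326.00179877024027), np.float64(-15.23268700465141))
```

View pics/w3.png

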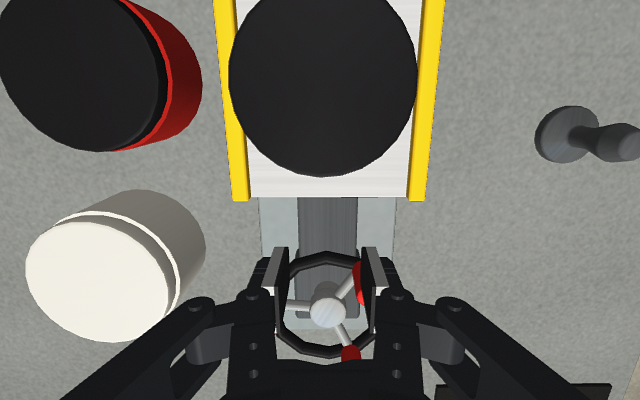

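The deck is flush. In the wrist view the tin lid is centred at (323,82) between the lips and the fingers sit behind the deck edge, in line. Now I descend and push.

>>> carry_out([
  [[0, 0, 0], [0, 0, 2.3], 147],
  [[0, 0, 0], [0, 0, 4.6], 147],
  [[0, 0, 0], [0, 0, 6.8], 147],
  [[0, 0, 0], [0.8, 0, 6.8], 147],
  [[0, 0, 0], [1.6, 0, 6.8], 147],
  [[0, 0, 0], [2.4, 0, 6.8], 147],
  [[0, 0, 0], [3.0, 0, 6.8], 147],
  [[0, 0, 0], [3.6, 0, 6.8], 147],
])

```text
clock: 13.25
tcp_pos: [0.5309, -0.0765, 0.1231]
orientation: [0.001, 0.71, 0.704, -0.0]
wrist_force: [-1.0, -5.1, 1.7]
finger_gap: 0.0363
grip_force: 2.2
```

>>> carry_out([
  [[0, 0, 0], [0.6, 0, 0], 147],
  [[0, 0, 0], [1.2, 0, 0], 147],
  [[0, 0, 0], [1.8, 0, 0], 147],
  [[0, 0, 0], [2.4, 0, 0], 147],
  [[0, 0, 0], [3.0, 0, 0], 147],
  [[0, 0, 0], [3.6, 0, 0], 147],
  [[0, 0, 0], [4.2, 0, 0], 147],
  [[0, 0, 0], [4.8, 0, 0], 147],
])

```text
clock: 14.25
tcp_pos: [0.5316, -0.0283, 0.1229]
orientation: [0.001, 0.711, 0.704, 0.0]
wrist_force: [-0.5, -6.0, 4.0]
finger_gap: 0.036
grip_force: 2.8
```

```bash
python3 -c "
from workcell import env
import cv2
p,d=env.read_camera('scene');a=p[130:260,190:410,::-1];cv2.imwrite('pics/s4.png',cv2.resize(a,None,fx=3.6,fy=3.6,interpolation=cv2.INTER_CUBIC))
print(env.get_state()['wrist_force'])"
```

```text
[ 1.5251492  -3.34027785  2.38971828]
```

View pics/s4.png

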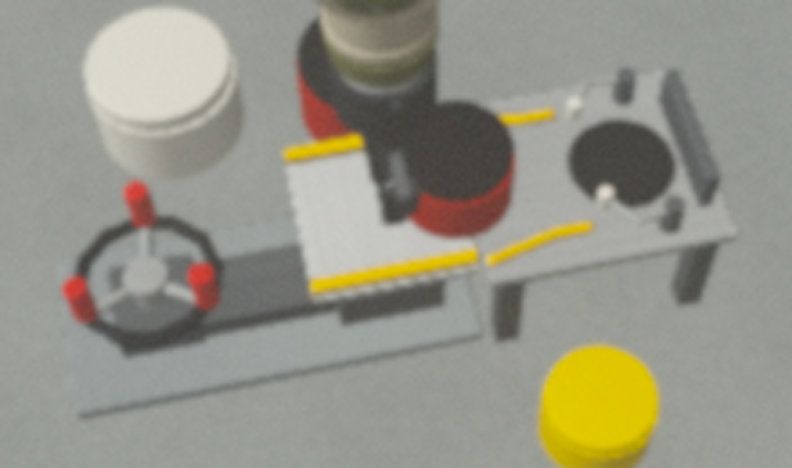

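The tin (lid at about (460,150) in the crop) is crossing onto the ledge upright and centred. I continue pushing.

>>> carry_out([
  [[0, 0, 0], [0.8, 0, 0], 147],
  [[0, 0, 0], [1.6, 0, 0], 147],
  [[0, 0, 0], [2.4, 0, 0], 147],
  [[0, 0, 0], [3.2, 0, 0], 147],
  [[0, 0, 0], [4.0, 0, 0], 147],
  [[0, 0, 0], [4.8, 0, 0], 147],
  [[0, 0, 0], [5.6, 0, 0], 147],
  [[0, 0, 0], [6.4, 0, 0], 147],
])

```text
clock: 15.3
tcp_pos: [0.5318, 0.0358, 0.1226]
orientation: [0.001, 0.711, 0.704, -0.0]
wrist_force: [-0.5, -4.4, 3.7]
finger_gap: 0.036
grip_force: 2.8
```

>>> carry_out([
  [[0, 0, 0], [0.6, 0, 0], 147],
  [[0, 0, 0], [1.2, 0, 0], 147],
  [[0, 0, 0], [1.8, 0, 0], 147],
  [[0, 0, 0], [2.4, 0, 0], 147],
  [[0, 0, 0], [3.0, 0, 0], 147],
  [[0, 0, 0], [3.6, 0, 0], 147],
  [[0, 0, 0], [4.2, 0, 0], 147],
  [[0, 0, 0], [4.8, 0, 0], 147],
])

```text
clock: 16.3
tcp_pos: [0.5322, 0.0838, 0.1225]
orientation: [0.0, 0.711, 0.704, 0.0]
wrist_force: [0.6, -4.6, 3.5]
finger_gap: 0.0361
grip_force: 2.5
```

>>> carry_out([
  [[0, 0, 0], [0.4, 0, 0], 147],
  [[0, 0, 0], [0.8, 0, 0], 147],
  [[0, 0, 0], [1.1, 0, 0], 147],
  [[0, 0, 0], [1.4, 0, 0], 147],
  [[0, 0, 0], [1.7, 0, 0], 147],
  [[0, 0, 0], [2.0, 0, 0], 147],
  [[0, 0, 0], [2.2, 0, 0], 147],
  [[0, 0, 0], [2.4, 0, 0], 147],
])

```text
clock: 17.3
tcp_pos: [0.5322, 0.1078, 0.1222]
orientation: [0.0, 0.71, 0.704, -0.0]
wrist_force: [0.5, -2.5, -0.8]
finger_gap: 0.036
grip_force: 1.1
```

>>> carry_out([
  [[0, 0, 0], [0.05, 0, 0], 147],
  [[0, 0, 0], [0.1, 0, 0], 147],
  [[0, 0, 0], [0.15, 0, 0], 147],
  [[0, 0, 0], [0.2, 0, 0], 147],
  [[0, 0, 0], [0.2, 0, 0], 147],
  [[0, 0, 0], [0.2, 0, 0], 147],
  [[0, 0, 0], [0.2, 0, 0], 147],
  [[0, 0, 0], [0.2, 0, 0], 147],
])

```text
clock: 18.3
tcp_pos: [0.5322, 0.11, 0.1223]
orientation: [-0.0, 0.71, 0.704, 0.0]
wrist_force: [0.2, -2.2, -1.6]
finger_gap: 0.036
grip_force: 0.9
```

```bash
python3 -c "
from workcell import env
import cv2
p,d=env.read_camera('scene');a=p[130:230,280:410,::-1];cv2.imwrite('pics/s5.png',cv2.resize(a,None,fx=5,fy=5,interpolation=cv2.INTER_CUBIC))
print(env.get_state()['wrist_force'])"
```

```text
[ 0.29026008 -0.81763659 -0.87670778]
```

View pics/s5.png

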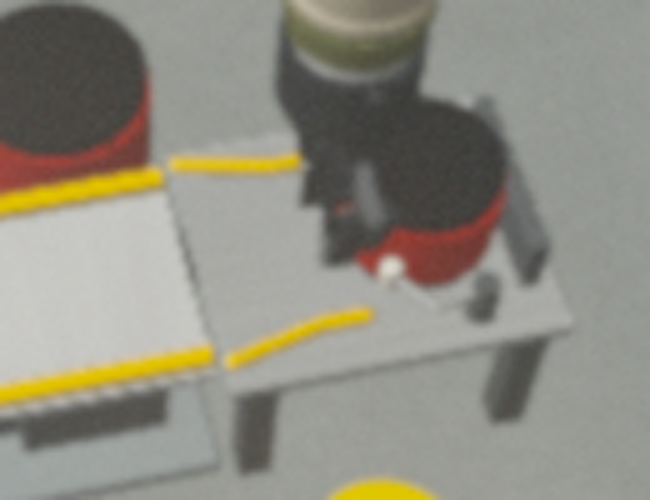

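The tin is in the clamp: the roller at (390,267) has closed behind it and the stop is next to it. I creep forward until firm contact.

>>> carry_out([
  [[0, 0, 0], [0.05, 0, 0], 147],
  [[0, 0, 0], [0.1, 0, 0], 147],
  [[0, 0, 0], [0.15, 0, 0], 147],
  [[0, 0, 0], [0.2, 0, 0], 147],
  [[0, 0, 0], [0.2, 0, 0], 147],
  [[0, 0, 0], [0.2, 0, 0], 147],
  [[0, 0, 0], [0.2, 0, 0], 147],
  [[0, 0, 0], [0.2, 0, 0], 147],
])

```text
clock: 19.35
tcp_pos: [0.5324, 0.1105, 0.1223]
orientation: [0.001, 0.711, 0.703, -0.001]
wrist_force: [1.2, -7.0, -1.3]
finger_gap: 0.0362
grip_force: 3.3
```

>>> carry_out([
  [[0, 0, 0], [0.1, 0, 0], 147],
  [[0, 0, 0], [0.2, 0, 0], 147],
  [[0, 0, 0], [0.2, 0, 0], 147],
  [[0, 0, 0], [0.2, 0, 0], 147],
  [[0, 0, 0], [-0.8, 0, 0], 147],
  [[0, 0, 0], [-2, 0, 0], 147],
  [[0, 0, 0], [-4, 0, 0], 147],
  [[0, 0, 0], [-6, 0, 0], 147],
])

```text
clock: 20.35
tcp_pos: [0.5316, 0.0517, 0.1224]
orientation: [-0.0, 0.71, 0.704, 0.0]
wrist_force: [-0.7, -0.3, 0.7]
finger_gap: 0.0362
grip_force: 0.0
```

>>> carry_out([
  [[0, 0, 0], [0, 0, -4], 147],
  [[0, 0, 0], [0, 0, -9], 147],
  [[0, 0, 0], [-3, 4, -13], 147],
  [[0, 0, 0], [-6, 8, -15], 147],
  [[0, 0, 0], [-9, 11, -15], 147],
  [[0, 0, 0], [-12, 13, -15], 147],
  [[0, 0, 0], [-14, 14, -15], 147],
  [[0, 0, 0], [-14, 14, -15], 147],
])

```text
clock: 21.35
tcp_pos: [0.6707, -0.0909, 0.2713]
orientation: [-0.001, 0.711, 0.703, 0.0]
wrist_force: [-0.5, 0.0, -0.9]
finger_gap: 0.0362
grip_force: 0.0
```

```bash
python3 -c "
from m import *
import cv2
meas(3)
p,d=env.read_camera('top');a=p[130:255,170:480,::-1];cv2.imwrite('pics/t6.png',cv2.resize(a,None,fx=2.58,fy=2.58,interpolation=cv2.INTER_CUBIC))
print(env.get_state()['clock'],env.get_state()['tcp_pos'])"
```

```text
top deck 0.1153 ledge 0.1149 slope -0.0010 diff mm -0.39 sd 0.30 10 505
scene deck 0.1138 ledge 0.1137 slope 0.0052 diff mm -0.11 sd 0.09 44 525
21.7 [ 0.67008966 -0.08834338  0.27280867]
```

View pics/t6.png

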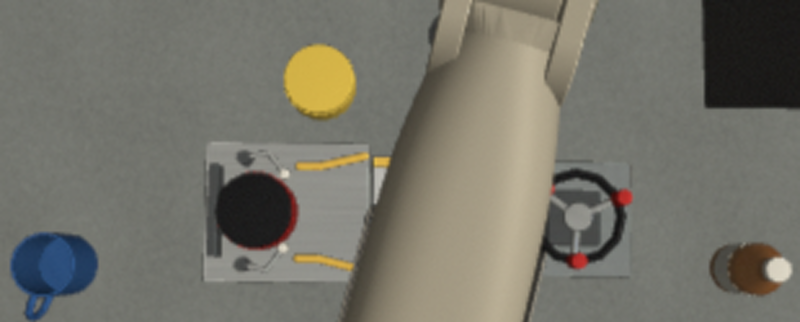

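The tin sits at (256,210) in the crop by the stop, with both rollers (285,173) and (283,248) closed behind it; the jug and syrup are undisturbed. The force also rose against the stop. One numeric check of the tin's position follows before hand-in.

```bash
python3 - <<'E'
from workcell import env
from h import *
import cv2
c=env.get_calibration("top")
def cen(p,x0,x1,y0,y1,f):
    m=f(p[y0:y1,x0:x1].astype(int)).astype(np.uint8)
    n,l,s,ce=cv2.connectedComponentsWithStats(m); k=1+np.argmax(s[1:,4]); return ce[k]+[x0,y0],s[k,4]
dark=lambda a:a.max(2)<60
p0=cv2.imread("pics/top0.png"); print("mat",[ (pt(c,*q,z=.1143),n) for q,n in [cen(p0,253,295,190,235,dark)]])
q,n=cen(p0,313,355,190,235,dark); print("lid start",pt(c,*q,z=.150),n)
p,_=env.read_camera("top"); p=p[:,:,::-1]
q,n=cen(p,255,295,190,235,dark); print("lid",pt(c,*q,z=.1793),n)
E
```

```text
mat [(array([0.53373497, 0.16223248, 0.1143    ]), np.int32(569))]
lid start [ 0.52844248 -0.02730821  0.15      ] 601
lid [0.53266609 0.16232133 0.1793    ] 662
```

The tin is 0.1 mm from the mat along the slide and 1 mm off to the side, so it is home. Handing in.

```bash
python3 -c "
from workcell import env
print(env.hand_in())"
```

```text
the job is handed in; nothing more can be done
None
```

I cranked the lift table flush with the ledge (within about 0.4 mm by the depth cameras) and slid the tin to the stop, where both clamp rollers closed behind it. The jug and syrup looked undisturbed; the arm hid the tamper in the last picture, but nothing passed near it. Handed in at about 22 s; no verdict was shown.

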